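# Nudge the adapter plate onto its locating pins

### The job

On the hydraulic bench, the aluminium adapter plate lies crooked, propped up on the two brass locating pins of the dark steel fixture. With the fingertips push it sideways until both its holes drop over the pins and it lies flat on the fixture (the blue fence is there to square it against); only push it, never lift or carry it. Leave the brass fitting, red cap and wrench where they are.

Things in the scene. Friction and masses are not known exactly. Their poses are not given: they have to be found in the camera images.
- fixture: Fixed dark steel base, 300 (x) x 280 (y) x 20 mm, on the bench; origin at the centre of its underside, x away from the robot, y left, z up at yaw 0; place and yaw vary. Its top is bare but for two brass pins (at x = 30, y = +-45 mm), the fence along its left side and the fitting. With the holes centred on the pins the plate's origin is at x = 20, y = 0, z = 20 mm of this frame.
- fence (a point): middle of the blue fence's face towards the plate, at its top edge, 40 mm above the bench. The fence is fixed on the fixture: 20 mm high, 20 mm thick, 240 mm long along the fixture's x (from -130 to +110 mm), its face at y = +71.5 mm. The seated plate's left edge is 1.5 mm off it.
- plate: Loose oiled aluminium plate, 120 (x) x 140 (y) x 18 mm, 0.5 to 0.9 kg; origin at the centre of its underside. It starts 18 to 42 mm short of the pins (to the fixture's -x), 7 to 15 mm off the fence, turned up to 0.08 rad, leaning back 0.1 rad: rear (-x) edge on the fixture, underside on the pin tips. It slides at 1 to 4 N; when the holes meet the pins its front drops and the pins stop it.
- left_pin (a point): centre of the tip of the left (+y) brass pin, 29 mm above the bench. Each pin stands 9 mm above the fixture's top: 12 mm diameter for the lowest 3 mm, then tapering to 5 mm at the tip
- right_pin (a point): centre of the tip of the right (-y) brass pin, 29 mm above the bench, same shape as the left one
- left_hole (a point): centre of the plate's left hole at its underside: a round through hole, 15 mm diameter, at x = +10, y = +45 mm of the plate
- right_hole (a point): centre of the plate's right hole at its underside: a round through hole, 15 mm diameter, at x = +10, y = -45 mm of the plate
- fitting: loose brass fitting standing on the fixture's far right corner, 26 mm diameter, 40 mm high; origin at the centre of its underside; leave alone
- cap: loose red plastic cap standing on the bench right of the fixture, 34 mm diameter, 38 mm high; origin at the centre of its underside; leave alone
- wrench: loose steel wrench lying flat on the bench left of the fixture, about 180 mm long; leave alone
Things that resemble listed ones, but are neither listed nor needed, are in the scene too. Of the things that look like the plate, the largest one is meant.

How it is judged:
By the outcome, as a careful person would: the job done as asked, in the order asked, and still so for the second after the job is handed in, with the robot touching nothing.
It also fails if it takes over 48 s, if anything falls off the work surface, if the arm or the gripper's body presses on something with over 40 N, if the wrist force passes 120 N, or if a joint passes its speed limit or range.

### The arm

A 7-joint arm with a two-finger parallel gripper is mounted at the origin on the work surface. World frame = base frame: x ahead of the robot, y to its left, z up, the work surface at z = 0. Lengths are in m, angles in rad, forces in N, time in s.
With the tool pointing down it reaches from about 0.425 to 0.925 m from the base axis. Payload 6.8 kg.
Tool frame: the origin (TCP) lies midway between the tips of the shut fingers; the grasp point (between the pads) lies 19 mm behind it; y points along the fingers, z is the direction in which the jaws open and shut, and the axes are right-handed (so a half turn about y gives the same grasp; the last joint's range is limited). The gripper opens to 85 mm and grips with 20 to 120 N. Pads are 22 mm wide; open, the fingers measure 114 mm over their backs; the gripper's body (76 mm by 85 mm) begins 54 mm behind the grasp point. The pads swing forward as they close: fully open they stand 13 mm farther back than shut.
Start: joints at [-1.435, 0.477, 0.022, 1.555, -0.011, 1.109, -0.083], TCP at [0.163, 0.655, 0.231] pointing down, gripper open.
Joint ranges: [-2.96, 2.96], [-0.34, 2.1], [-1.41, 1.46], [0.24, 2.44], [-1.37, 4.51], [0.17, 1.92], [-2.96, 2.96]. Speed limits (rad/s): [2.39, 2.39, 3.14, 3.14, 3.14, 3.14, 3.14].

### API

Orientations are given as a unit quaternion [w, x, y, z].
In Python, from station import bot gives the robot as it stands. The module is installed in compiled form; this text tells all that it offers.
- The arm moves only by the shell command python3 -m crank 'ROWS' [FORCE]. ROWS is JSON, a list of rows, each an object with "linear": the shift along the tool's x, y, z in m, a list of three; "dr": the turn, a rotation vector about the tool's x, y, z in degrees, a list of three; "hand": the gripper command: -1 is shut, 1 is fully open, values between are in proportion. A call has 1 to 10 rows; each row is the pose to reach, as a shift and turn from the pose commanded when the call began, along the tool's axes at that moment; what a row does not reach only later rows make up. A row lasts 1/12 s, in which the tool goes at most 41.7 mm and 7.16 degrees, less where a joint would pass 70% of its speed; a pose out of reach is approached as far as the arm can. A call with a gripper value outside its range is refused whole. The fingers move at their own pace and stop on an object; FORCE is the grip in N (left out, the last holds). Time passes only in rows, so rows that repeat a pose let the fingers close. It gives the time, the measured TCP pose, the force and the opening at its end, in the units of the state.
- bot.get_obs(): the state, without advancing time (a new reading comes with each control period).
- bot.read_camera(name): name is "side" or "top"; returns the picture (400x640x3 uint8, blue, green, red); there is no depth.
- bot.camera_params(name): a dict with "K" (3x3 intrinsics, pixels), "k1" (the pictures are not rectified: a ray, as slopes to the right and down, at radius r is drawn at 1 + k1 r^2 times it, then the intrinsics apply), "R" (3x3) and "t" (3): a world point X has camera coordinates R X + t. Camera axes: x right, y down, z forward; pixel columns grow to the right and rows downward; lengths in m; the calibration is good to about 2 mm. A picture is of the moment at which its call begins. camera_params takes no time and is no camera call.
- bot.hand_in(): hands the job in, once; it reports no verdict.
Trained networks look in the newest picture that a camera, given by its name, has taken for a name from the list of things; names that differ only in an ending like _2 or _b are one class to them, and where a whole thing is asked for, a point or a joint stands for the part that bears it (a point fixed in the world has none). Each returns a list of dicts, best first, with "score" (0 to 1); they miss things now and then, are a little off and sometimes report something else, mostly with a low value. They report only what shows in the picture. A call takes as long as a camera call. They do not tell look-alikes from the thing itself.
- bot.search_frame(camera, target): "extent" ([left, top, right, bottom] in pixels, round what is visible of it).
- bot.cut_out(camera, target): "pixels" (400x640 bool, what is visible of it) and "extent" ([left, top, right, bottom] in pixels, round what is visible of it).
- bot.place_of(camera, target): "xy" ([column, row] in pixels: a listed point, or the origin of a listed thing).
The state is a dict: "t": time; "q": joint angles; "joint_vel": joint speeds; "joint_torque": joint torques, N m; "eef_pos": TCP position; "tool_rot": TCP orientation; "contact_force": force on the tool from outside, world axes, zero at the start; "torque": the same for the moment, N m; "gripper_width": opening from 0.0 (shut) to 1.0 (fully open).
Only numpy, scipy, OpenCV 4.12 (cv2) and the standard library are available. Lean on these libraries where they do the work, as an engineer would, in place of code of your own. Each camera call takes 0.05 s, during which the arm holds its last target. There are 200 camera calls.

## Working session

There is one attempt and no reset: what is moved stays moved. The work goes in short steps, Python scripts to look and compute and a shell command to move; the robot and the scene stay as the last step left them, time stands still between calls to the robot, and variables do not carry over. Pictures are saved under pics/ and viewed, about 8 in all and at most 12, crops included, and the job is handed in when it is done.

```bash
mkdir -p pics; cat > h.py <<'E'
import numpy as np, cv2
from station import bot
def ray(cam,uv):
    p=bot.camera_params(cam);K=np.array(p["K"]);R=np.array(p["R"]);t=np.array(p["t"])
    d=np.linalg.solve(K,[uv[0],uv[1],1.])[:2];s=d.copy()
    for _ in range(20): s=d/(1+p["k1"]*(s@s))
    return -R.T@t, R.T@np.array([s[0],s[1],1.])
def at_z(cam,uv,z):
    c,v=ray(cam,uv); return c+v*(z-c[2])/v[2]
def proj(cam,X):
    p=bot.camera_params(cam);K=np.array(p["K"]);c=np.array(p["R"])@X+np.array(p["t"]);s=c[:2]/c[2]
    s=s*(1+p["k1"]*(s@s)); return (K@[s[0],s[1],1])[:2]
E
python3 - <<'E'
from h import *
np.set_printoptions(precision=4,suppress=True)
o=bot.get_obs();print(o)
for c in("top","side"):
    im=bot.read_camera(c);cv2.imwrite(f"pics/{c}0.png",im)
    print(c,"campos",ray(c,(320,200)))
    for n,z in(("plate",.025),("fence",.04),("left_pin",.029),("right_pin",.029),("left_hole",.025),("right_hole",.025),("fixture",0),("fitting",.02),("cap",0)):
        for r in bot.place_of(c,n)[:3]: print(n,np.round(r["xy"],1),round(r["score"],2),at_z(c,r["xy"],z))
E
```

```text
{'t': 0.0, 'q': array([-1.4351,  0.4778,  0.0223,  1.5565, -0.0115,  1.1093, -0.0831]), 'joint_vel': array([ 0.0007,  0.0036, -0.0001,  0.0011, -0.0009,  0.    ,  0.0009]), 'joint_torque': array([ -0.0004, -59.6465,   1.608 , -28.1189,   0.0125,   0.0095,
         0.    ]), 'eef_pos': array([0.1628, 0.6544, 0.2303]), 'tool_rot': array([-0.7012,  0.7025, -0.086 ,  0.0859]), 'contact_force': array([ 0.7206, -0.4947, -0.1001]), 'torque': array([-0.0132,  0.0054,  0.0169]), 'gripper_width': 0.9995732043058634}
top campos (array([0.4569, 0.0468, 0.9187]), array([ 0.214 ,  0.0022, -0.977 ]))
plate [187.6 194.7] 0.93 [0.6381 0.3776 0.025 ]
plate [304.6 230.9] 0.77 [0.5727 0.0798 0.025 ]
plate [425.4 264.3] 0.75 [ 0.5177 -0.2143  0.025 ]
fence [274.2 240.7] 0.56 [0.5413 0.1492 0.04  ]
left_pin [280.1 224.2] 0.69 [0.5834 0.1405 0.029 ]
right_pin [315.3 211.9] 0.55 [0.621  0.0578 0.029 ]
left_hole [183.4 205.1] 0.8 [0.6111 0.3837 0.025 ]
left_hole [419.2 276. ] 0.79 [ 0.489  -0.2003  0.025 ]
left_hole [313.9 212.1] 0.74 [0.621  0.0612 0.025 ]
right_hole [196.6 181.5] 0.78 [0.6736 0.3605 0.025 
[... 346 characters left out ...]
, array([ 0.1353,  0.588 , -0.7975]))
plate [272.2 346.8] 0.7 [ 0.5172 -0.2145  0.025 ]
plate [281.9 203.9] 0.62 [0.5735 0.0746 0.025 ]
fence [264.4 174.9] 0.92 [0.546  0.1493 0.04  ]
left_pin [282.1 179.2] 0.93 [0.5832 0.1394 0.029 ]
right_pin [300.  207.2] 0.81 [0.6096 0.0562 0.029 ]
right_pin [280.6 178.9] 0.47 [0.5801 0.1408 0.029 ]
left_hole [280.  108.5] 0.96 [0.6116 0.3838 0.025 ]
left_hole [272.8 188.8] 0.59 [0.5596 0.1191 0.025 ]
right_hole [304.3 112.1] 0.93 [0.6718 0.3586 0.025 ]
right_hole [291.7 216.7] 0.7 [0.589  0.0381 0.025 ]
right_hole [287.5 358.8] 0.66 [ 0.5393 -0.238   0.025 ]
fitting [350. 215.] 0.54 [0.7106 0.0234 0.02  ]
cap [353.2 274.3] 0.91 [ 0.6874 -0.101   0.    ]
```

```bash
python3 - <<'E'
import cv2,numpy as np
a=cv2.imread("pics/top0.png");b=cv2.imread("pics/side0.png")
cv2.imwrite("pics/full.png",np.vstack([cv2.resize(a,(480,300)),cv2.resize(b,(480,300))]))
A=cv2.resize(a[150:290,230:400],(680,560),interpolation=3);B=cv2.resize(b[130:270,210:380],(680,560),interpolation=3)
cv2.imwrite("pics/cropT.png",A);cv2.imwrite("pics/cropS.png",B)
E
```

```text
(no output)
```

View pics/full.png

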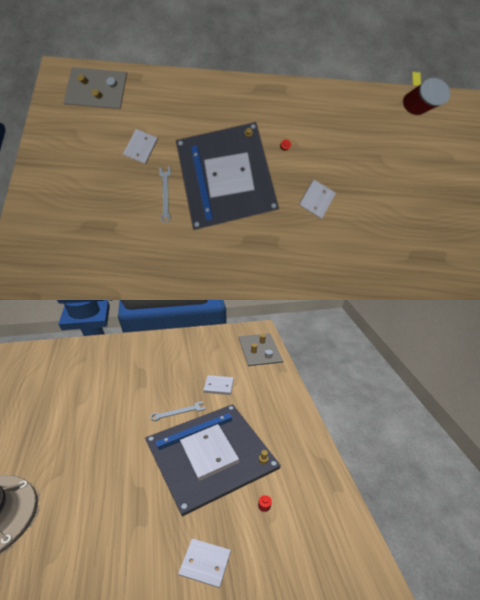

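View pics/cropT.png

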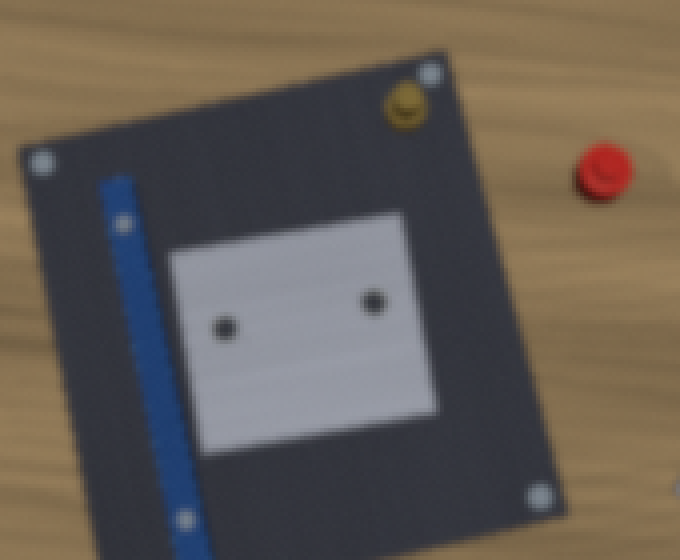

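View pics/cropS.png

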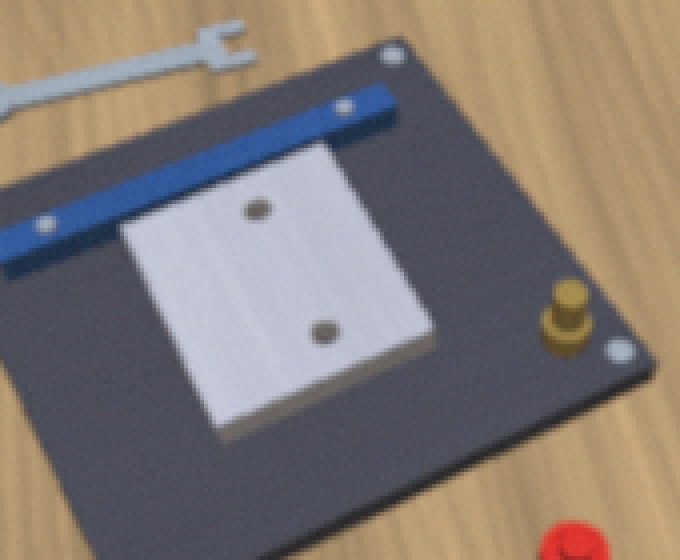

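The top picture shows three light plates. They are at about (187,195) beyond the wrench, (304,231) on the fixture under the fence, and (425,264) to the right of the fixture. The one at (304,231) is the largest and the only one propped on the fixture, and the crop confirms it. Next I fit the fixture and plate poses in both views.

```bash
cat >> h.py <<'E'
from scipy.optimize import minimize
def box(lx,ly,lz): return np.array([[a*lx/2,b*ly/2,c*lz] for a in(-1,1) for b in(-1,1) for c in(0,1)])
def hullmask(cam,P,S=4):
    uv=np.array([proj(cam,X) for X in P])*S+S/2-.5
    h=cv2.convexHull(uv.astype(np.float32))[:,0]
    m=np.zeros((400*S,640*S),np.uint8);cv2.fillPoly(m,[np.round(h*16).astype(np.int32)],255,shift=4)
    return cv2.resize(m,(640,400),interpolation=cv2.INTER_AREA)/255.
def fit(masks,pts,x0,step):
    f=lambda p:sum(np.abs(hullmask(c,pts(p))-m).sum() for c,m in masks.items())
    s=np.vstack([x0]+[np.array(x0)+np.eye(3)[i]*step[i] for i in range(3)])
    r=minimize(f,x0,method="Nelder-Mead",options=dict(initial_simplex=s,xatol=2e-4,fatol=.5,maxiter=90));return r.x,r.fun
def rz(a): return np.array([[np.cos(a),-np.sin(a),0],[np.sin(a),np.cos(a),0],[0,0,1]])
def fixpts(p): return box(.3,.28,.02)@rz(p[2]).T+[p[0],p[1],0]
def platepts(p,F,lean=True):
    "p in fixture frame: x,y of the rear edge middle, yaw"
    l=np.arctan2(.009,max(.03-p[0],.05)) if lean else 0
    Ry=np.array([[np.cos(l),0,-np.sin(l)],[0,1,0],[np.sin(l),0,np.cos(l)]])
    P=(box(.12,.14,.018)+[.06,0,0])@Ry.T@rz(p[2]).T+[p[0],p[1],.02]
    return P@rz(F[2]).T+[F[0],F[1],0]
def pick(cam,name,near):
    best=None
    for r in bot.cut_out(cam,name):
        m=r["pixels"];e=r["extent"];c=np.array([(e[0]+e[2])/2,(e[1]+e[3])/2])
        if np.linalg.norm(c-near)<25 and best is None: best=m.astype(float)
    return best
def hull(m):
    n,l,s,_=cv2.connectedComponentsWithStats(m.astype(np.uint8));k=1+s[1:,4].argmax()
    pts=cv2.findNonZero((l==k).astype(np.uint8));o=np.zeros(m.shape,np.uint8);cv2.fillPoly(o,[cv2.convexHull(pts)],1);return o.astype(float)
E
python3 - <<'E'
from h import *
np.set_printoptions(precision=4,suppress=True)
bot.read_camera("top");bot.read_camera("side")
N={"top":(304,231),"side":(282,205)}
F0=[.59,.09,.2]
fm={};pm={}
for c in N:
    m=bot.cut_out(c,"fixture")
    print(c,[(np.round(r["extent"]),r["score"]) for r in m][:2])
    if m: fm[c]=hull(m[0]["pixels"])
    m=pick(c,"plate",N[c]); print(None if m is None else m.sum())
    if m is not None: pm[c]=m
for s in (list(fm.items())):
    print("fix",s[0],fit(dict([s]),fixpts,F0,[.02,.02,.1]))
F,e=fit(fm,fixpts,F0,[.02,.02,.1]);print("F",F,e)
for X in([.03,.045,.029],[.03,-.045,.029],[-.01,.0715,.04]): print(rz(F[2])@np.array(X)+[F[0],F[1],0])
for s in list(pm.items()):
    print("plate",s[0],fit(dict([s]),lambda p:platepts(p,F),[-.065,0,0],[.01,.01,.05]))
P,e=fit(pm,lambda p:platepts(p,F),[-.065,0,0],[.01,.01,.05]);print("P",P,e)
np.save("F.npy",F)
o=np.vstack([0])
ims=[]
for c in N:
    im=cv2.imread(f"pics/{c}0.png")
    im=cv2.resize(im,None,fx=4,fy=4,interpolation=3)
    pp=[]
    for pts,col in((fixpts(F),(0,255,255)),(platepts(P,F),(0,0,255))):
        h=cv2.convexHull(np.array([proj(c,X) for X in pts],np.float32)*4+1.5);cv2.polylines(im,[np.round(h).astype(int)],True,col,1)
    u=N[c];ims.append(im[u[1]*4-280:u[1]*4+280,u[0]*4-200-180:u[0]*4+380])
cv2.imwrite("pics/fit.png",cv2.resize(np.hstack(ims),(800,300*560*800//(560*600)) if 0 else (800,590*760//760//1),interpolation=3) if 0 else cv2.resize(np.hstack(ims),None,fx=.52,fy=.52))
E
```

```text
top [(array([233., 162., 372., 304.]), 0.72)]
2937.0
side [(array([193., 138., 376., 284.]), 0.85)]
3436.0
fix top (array([0.5737, 0.089 , 0.3212]), np.float64(361.69803921568626))
fix side (array([0.5722, 0.0881, 0.3245]), np.float64(197.87843137254902))
F [0.5722 0.0882 0.3204] 573.843137254902
[0.5865 0.1404 0.029 ]
[0.6149 0.055  0.029 ]
[0.5402 0.1529 0.04  ]Traceback (most recent call last):
  File "<stdin>", line 18, in <module>
  File "h.py", line 23, in fit
    r=minimize(f,x0,method="Nelder-Mead",options=dict(initial_simplex=s,xatol=2e-4,fatol=.5,maxiter=90));return r.x,r.fun
    res = _minimize_neldermead(fun, x0, args, callback, bounds=bounds,
                               **options)
    fxc = func(xc)
    fx = function(np.copy(x), *(wrapper_args + args))
  File "h.py", line 21, in <lambda>
    f=lambda p:sum(np.abs(hullmask(c,pts(p))-m).sum() for c,m in masks.items())
               ~~~^^^^^^^^^^^^^^^^^^^^^^^^^^^^^^^^^^^^^^^^^^^^^^^^^^^^^^^^^^^^^
  File "h.py", line 21, in <genexpr>
    f=lambda p:sum(np.abs(hullmask(c,pts(p))-m).sum() for c,m in masks.items())
                          ~~~~~~~~^^^^^^^^^^
  File "h.py", line 16, in hullmask
    uv=np.array([proj(cam,X) for X in P])*S+S/2-.5
                 ~~~~^^^^^^^
  File "h.py", line 11, in proj
    p=bot.camera_params(cam);K=np.array(p["K"]);c=np.array(p["R"])@X+np.array(p["t"]);s=c[:2]/c[2]
ValueError: time passes only in moves, steps and waits
```

```bash
python3 - <<'E'
s=open("h.py").read()
s=s.replace("def ray(","CP={c:bot.camera_params(c) for c in('top','side')}\ndef ray(",1).replace("p=bot.camera_params(cam)","p=CP[cam]")
open("h.py","w").write(s)
E
cat > look.py <<'E'
import sys
from h import *
np.set_printoptions(precision=4,suppress=True)
def run(tag,lean=True,refix=False,guess=(-.065,0,0),draw=True):
    N={"top":(304,231),"side":(282,205)}
    IM={c:bot.read_camera(c) for c in N};pm={};fm={}
    F=None if refix else np.load("F.npy")
    for c in N:
        m=pick(c,"plate",N[c])
        if m is not None: pm[c]=m
        if refix:
            r=bot.cut_out(c,"fixture")
            if r: fm[c]=hull(r[0]["pixels"])
    if refix:
        F,e=fit(fm,fixpts,[.5725,.0885,.32],[.01,.01,.05]);print("F",F,e);np.save("F.npy",F)
    for s in list(pm.items()): print("plate",s[0],*fit(dict([s]),lambda p:platepts(p,F,lean),list(guess),[.01,.01,.05]))
    P,e=fit(pm,lambda p:platepts(p,F,lean),list(guess),[.01,.01,.05]);print("P rear-edge mid (seated -.04,0,0)",P,e)
    if draw:
        ims=[]
        for c in N:
            im=cv2.resize(IM[c],None,fx=4,fy=4,interpolation=3)
            for pts,col in((fixpts(F),(0,255,255)),(platepts(P,F,lean),(0,0,255)),(np.array([[x,y,z] for x in(-.13,.11) for y in(.0715,.0915) for z in(.02,.04)])@rz(F[2]).T+[F[0],F[1],0],(0,255,0))):
                h=cv2.convexHull(np.array([proj(c,X) for X in pts],np.float32)*4+1.5);cv2.polylines(im,[np.round(h).astype(int)],True,col,1)
            u=N[c];ims.append(im[u[1]*4-300:u[1]*4+300,u[0]*4-380:u[0]*4+380])
        cv2.imwrite(f"pics/{tag}.png",cv2.resize(np.hstack(ims),None,fx=.52,fy=.52,interpolation=cv2.INTER_AREA))
    return F,P
E
python3 -c "
from look import *
run('fit',refix=True)"
```

```text
F [0.5722 0.0885 0.3227] 692.2078431372549
plate top [-0.0656 -0.0048 -0.0593] 119.90196078431373
plate side [-0.0668 -0.0064 -0.0546] 90.91372549019607
P rear-edge mid (seated -.04,0,0) [-0.0661 -0.0051 -0.0562] 226.0078431372549
```

View pics/fit.png

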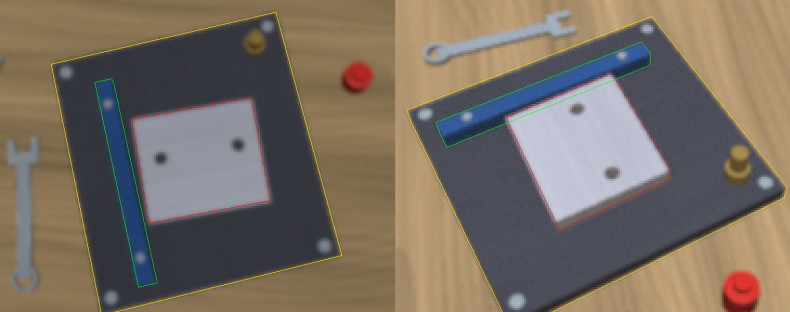

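The outlines fit the plate. The modelled fence (green) lies a few px off the real one in the side view, so I'll fit the fence by its colour and measure the plate relative to it in each view.

```bash
cat > rel.py <<'E'
from h import *
np.set_printoptions(precision=4,suppress=True)
def soft(x,lo,hi): return np.clip((x-lo)/(hi-lo),0,1)
def fencepts(p): return (np.array([[x,y,z] for x in(-.13,.11) for y in(.0715,.0915) for z in(.02,.04)]))@rz(p[2]).T+[p[0],p[1],0]
def rel(lean=True,guess=(-.065,-.005,-.05),fence=None):
    "per view: fixture pose from the fence, then plate in that frame"
    out={}
    for c,u in {"top":(304,231),"side":(282,205)}.items():
        im=bot.read_camera(c).astype(float);roi=np.zeros((400,640));roi[u[1]-75:u[1]+75,u[0]-90:u[0]+95]=1
        if fence is None:
            b=((im[...,0]-im[...,2])>35)*roi
            F,e=fit({c:b},fencepts,[.5722,.0885,.3227],[.01,.01,.03])
        else: F,e=fence[c],0
        m=pick(c,"plate",u); d=cv2.dilate(m,np.ones((7,7)))
        g=im.min(2)*d; top=np.percentile(im.min(2)[m>0],60)
        w=(g>(top+60)/2).astype(float) if c=="top" else m
        P,e2=fit({c:w},lambda p:platepts(p,F,lean),list(guess),[.01,.01,.05])
        print(c,"F",F,round(e),"P",P,round(e2),"centre y",P[1]+.06*np.sin(P[2])); out[c]=F
    return out
if __name__=="__main__":
    o=rel(); np.savez("fence.npz",**o)
E
python3 rel.py
```

```text
top F [0.5722 0.0893 0.3174] 72 P [-0.0673 -0.0063 -0.0568] 102 centre y -0.009703208707922501
side F [0.5726 0.0904 0.3265] 302 P [-0.0678 -0.0072 -0.0675] 85 centre y -0.01120609147327565
```

```bash
cat > plan.py <<'E'
import sys,numpy as np
from scipy.spatial.transform import Rotation as R
from station import bot
np.set_printoptions(precision=4,suppress=True)
F=np.array([.5724,.0897,.321])
def plan(*targets):
    "targets: fixture x,y, world z, jaw angle in fixture deg (0: jaws along fixture x)"
    o=bot.get_obs();q=o["tool_rot"];T=R.from_quat([*q[1:],q[0]]);p=o["eef_pos"];c,s=np.cos(F[2]),np.sin(F[2])
    d=p[:2]-F[:2];print("t",o["t"],"tcp fix",[c*d[0]+s*d[1],-s*d[0]+c*d[1],p[2]],"f",o["contact_force"],"w",o["gripper_width"]);print(T.as_matrix())
    for x,y,z,a in targets:
        best=None
        for k in(0,180):
            b=F[2]+np.radians(a+k);zt=np.array([np.cos(b),np.sin(b),0]);yt=np.array([0,0,-1.]);G=R.from_matrix(np.c_[np.cross(yt,zt),yt,zt])
            r=(T.inv()*G).as_rotvec(degrees=True)
            if best is None or np.linalg.norm(r)<np.linalg.norm(best): best=r
        w=np.array([F[0]+c*x-s*y,F[1]+s*x+c*y,z]);print((x,y,z,a),"world",w,"linear",T.inv().apply(w-p),"dr",best)
if __name__=="__main__": plan(*[tuple(map(float,a.split(","))) for a in sys.argv[1:]])
E
python3 plan.py=0 2>/dev/null; python3 plan.py -- 2>/dev/null; python3 -c "
from plan import *
plan((-.007,-.118,.15,0),(-.12,0,.15,90))"
```

```text
t 1.8 tcp fix [np.float64(-0.21017264525851578), np.float64(0.6656763752054625), np.float64(0.23131411637837765)] f [0.2946 0.8476 0.6512] w 0.9948128730270952
[[ 0.9704 -0.      0.2414]
 [-0.2414  0.      0.9704]
 [-0.     -1.      0.    ]]
(-0.007, -0.118, 0.15, 0) world [ 0.603  -0.0245  0.15  ] linear [ 0.5911  0.0813 -0.5532] dr [-0.0008 57.6363 -0.0021]
(-0.12, 0, 0.15, 90) world [0.4585 0.0518 0.15  ] linear [ 0.4325  0.0813 -0.514 ] dr [ -0.002  -32.3637  -0.0009]
```

```bash
python3 -m crank '[{"linear":[0.5911,0.07,-0.5532],"dr":[0,57.6,0],"hand":1},{"linear":[0.5911,0.07,-0.5532],"dr":[0,57.6,0],"hand":1},{"linear":[0.5911,0.07,-0.5532],"dr":[0,57.6,0],"hand":1},{"linear":[0.5911,0.07,-0.5532],"dr":[0,57.6,0],"hand":1},{"linear":[0.5911,0.07,-0.5532],"dr":[0,57.6,0],"hand":1},{"linear":[0.5911,0.07,-0.5532],"dr":[0,57.6,0],"hand":1},{"linear":[0.5911,0.07,-0.5532],"dr":[0,57.6,0],"hand":1},{"linear":[0.5911,0.07,-0.5532],"dr":[0,57.6,0],"hand":1},{"linear":[0.5911,0.07,-0.5532],"dr":[0,57.6,0],"hand":1},{"linear":[0.5911,0.07,-0.5532],"dr":[0,57.6,0],"hand":1}]'; python3 -c "
from plan import *
plan((-.007,-.118,.12,0))"
```

```text
t: 2.63
eef_pos: [0.3893, 0.305, 0.1956]
tool_rot: [0.574, -0.573, 0.414, -0.414]
contact_force: [1.5, 0.5, 0.3]
gripper_width: 1.001
t 2.6333 tcp fix [np.float64(-0.10578743374532809), np.float64(0.2620958203761481), np.float64(0.19563623076292908)] f [1.5181 0.5211 0.3306] w 1.0008144494749458
[[ 0.3157  0.0005  0.9488]
 [-0.9488  0.0009  0.3157]
 [-0.0007 -1.      0.0008]]
(-0.007, -0.118, 0.12, 0) world [ 0.603  -0.0245  0.12  ] linear [0.3802 0.0755 0.0986] dr [-0.0441  0.0141 -0.0386]
```

```bash
python3 -m crank '[{"linear":[0.38,0.07,0.0986],"dr":[0,0,0],"hand":1},{"linear":[0.38,0.07,0.0986],"dr":[0,0,0],"hand":1},{"linear":[0.38,0.07,0.0986],"dr":[0,0,0],"hand":1},{"linear":[0.38,0.07,0.0986],"dr":[0,0,0],"hand":1},{"linear":[0.38,0.07,0.0986],"dr":[0,0,0],"hand":1},{"linear":[0.38,0.07,0.0986],"dr":[0,0,0],"hand":1},{"linear":[0.38,0.07,0.0986],"dr":[0,0,0],"hand":1},{"linear":[0.38,0.07,0.0986],"dr":[0,0,0],"hand":1},{"linear":[0.38,0.07,0.0986],"dr":[0,0,0],"hand":1},{"linear":[0.38,0.07,0.0986],"dr":[0,0,0],"hand":1}]'; python3 -m crank '[{"linear":[0,0,0],"dr":[0,0,0],"hand":1},{"linear":[0,0,0],"dr":[0,0,0],"hand":1},{"linear":[0,0,0],"dr":[0,0,0],"hand":1}]'; python3 -c "
from plan import *
plan((-.007,-.118,.014,0))"
```

```text
t: 3.47
eef_pos: [0.6039, -0.0278, 0.125]
tool_rot: [-0.572, 0.573, -0.414, 0.415]
contact_force: [-0.3, -0.2, 0.8]
gripper_width: 1.003
t: 3.72
eef_pos: [0.6019, -0.0217, 0.1253]
tool_rot: [0.574, -0.574, 0.414, -0.413]
contact_force: [-1.1, 0.6, 0.2]
gripper_width: 0.999
t 3.7167 tcp fix [np.float64(-0.007128373911174633), np.float64(-0.11497821900529068), np.float64(0.12525574272630435)] f [-1.079   0.588   0.2375] w 0.9986718550129445
[[ 0.3168 -0.0006  0.9485]
 [-0.9485  0.0008  0.3168]
 [-0.001  -1.     -0.0003]]
(-0.007, -0.118, 0.014, 0) world [ 0.603  -0.0245  0.014 ] linear [0.0031 0.1113 0.0002] dr [ 0.0195  0.0782 -0.0571]
```

```bash
python3 -m crank '[{"linear":[0.003,0.03,0],"dr":[0,0,0],"hand":1},{"linear":[0.003,0.06,0],"dr":[0,0,0],"hand":1},{"linear":[0.003,0.085,0],"dr":[0,0,0],"hand":1},{"linear":[0.003,0.1,0],"dr":[0,0,0],"hand":1},{"linear":[0.003,0.108,0],"dr":[0,0,0],"hand":1},{"linear":[0.003,0.109,0],"dr":[0,0,0],"hand":1},{"linear":[0.003,0.109,0],"dr":[0,0,0],"hand":1},{"linear":[0.003,0.109,0],"dr":[0,0,0],"hand":1}]'; python3 - <<'E'
from plan import *
import cv2
plan((-.007,-.09,.015,0))
a=bot.read_camera("top")[150:290,230:400];b=bot.read_camera("side")[120:270,190:380]
cv2.imwrite("pics/down.png",np.hstack([cv2.resize(a,(400,330),interpolation=3),cv2.resize(b,(400,330),interpolation=3)]))
E
```

```text
t: 4.38
eef_pos: [0.6041, -0.025, 0.0177]
tool_rot: [0.574, -0.573, 0.413, -0.414]
contact_force: [-0.2, 0.2, 0.2]
gripper_width: 1.001
t 4.3833 tcp fix [np.float64(-0.006124549473654404), np.float64(-0.11878826340049917), np.float64(0.017689255967970198)] f [-0.2295  0.2086  0.1648] w 1.0013398113826724
[[ 0.3169  0.0019  0.9485]
 [-0.9485  0.0004  0.3169]
 [ 0.0003 -1.      0.002 ]]
(-0.007, -0.09, 0.015, 0) world [0.5942 0.0021 0.015 ] linear [-0.0288  0.0027 -0.0008] dr [-0.1123  0.0843  0.0154]
```

View pics/down.png

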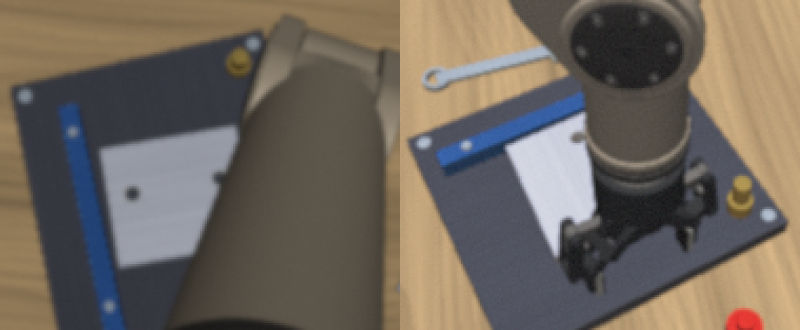

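The fingers stand beside the plate's right edge and touch nothing. I'll push towards the fence in small steps.

```bash
python3 -m crank '[{"linear":[-0.006,0.004,0],"dr":[0,0,0],"hand":1},{"linear":[-0.012,0.004,0],"dr":[0,0,0],"hand":1},{"linear":[-0.017,0.004,0],"dr":[0,0,0],"hand":1},{"linear":[-0.02,0.004,0],"dr":[0,0,0],"hand":1},{"linear":[-0.022,0.004,0],"dr":[0,0,0],"hand":1},{"linear":[-0.024,0.004,0],"dr":[0,0,0],"hand":1}]'; python3 -m crank '[{"linear":[-0.0015,0,0],"dr":[0,0,0],"hand":1},{"linear":[-0.003,0,0],"dr":[0,0,0],"hand":1},{"linear":[-0.0045,0,0],"dr":[0,0,0],"hand":1},{"linear":[-0.006,0,0],"dr":[0,0,0],"hand":1},{"linear":[-0.0075,0,0],"dr":[0,0,0],"hand":1}]'; python3 -c "
from plan import *
plan()"
```

```text
t: 4.98
eef_pos: [0.5955, -0.0024, 0.0124]
tool_rot: [0.574, -0.574, 0.413, -0.413]
contact_force: [-0.1, 0.1, -0.6]
gripper_width: 1.006
t: 5.4
eef_pos: [0.5934, 0.0042, 0.0125]
tool_rot: [0.574, -0.574, 0.413, -0.414]
contact_force: [0.6, -0.1, -0.3]
gripper_width: 1.003
t 5.4 tcp fix [np.float64(-0.007080284391708443), np.float64(-0.0877886193747846), np.float64(0.012455849266761802)] f [ 0.5643 -0.0655 -0.3454] w 1.0029562685359716
[[ 0.3158  0.0003  0.9488]
 [-0.9488 -0.0002  0.3158]
 [ 0.0002 -1.      0.0002]]
```

```bash
python3 -m crank '[{"linear":[-0.0015,0,0],"dr":[0,0,0],"hand":1},{"linear":[-0.003,0,0],"dr":[0,0,0],"hand":1},{"linear":[-0.004,0,0],"dr":[0,0,0],"hand":1}]';  python3 -m crank '[{"linear":[-0.001,0,0],"dr":[0,0,0],"hand":1},{"linear":[-0.002,0,0],"dr":[0,0,0],"hand":1},{"linear":[-0.003,0,0],"dr":[0,0,0],"hand":1}]'; python3 - <<'E'
from rel import *
from plan import plan
plan()
c="top";u=(304,231);im=bot.read_camera(c);m=pick(c,"plate",u);print(None if m is None else m.sum())
Z=np.load("fence.npz")
cv2.imwrite("pics/push1.png",np.hstack([cv2.resize(im[150:290,230:400],(400,330),interpolation=3),cv2.resize(bot.read_camera("side")[120:270,190:380],(400,330),interpolation=3)]))
E
```

```text
t: 5.65
eef_pos: [0.5918, 0.0081, 0.0124]
tool_rot: [-0.574, 0.574, -0.413, 0.413]
contact_force: [1.2, -2.1, 0.7]
gripper_width: 0.998
t: 5.9
eef_pos: [0.5909, 0.0109, 0.0124]
tool_rot: [-0.574, 0.574, -0.414, 0.413]
contact_force: [0.8, -2.0, 0.8]
gripper_width: 1.002
t 5.9 tcp fix [np.float64(-0.007295912950697276), np.float64(-0.08060774344337897), np.float64(0.012379125351421293)] f [ 0.7567 -2.021   0.848 ] w 1.0018777807068189
[[ 0.3161 -0.0002  0.9487]
 [-0.9487 -0.0001  0.3161]
 [ 0.0001 -1.     -0.0002]]
1153.0
```

View pics/push1.png

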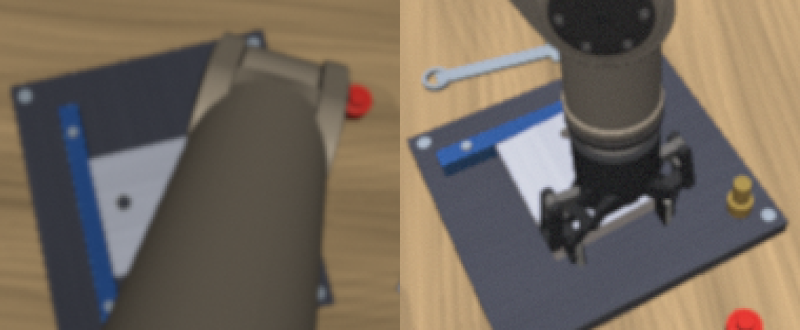

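The plate is square now and close to the fence, with a gap of about 1–2 px. I'll creep on until the force rises.

```bash
for i in 1 2; do :; done; python3 -m crank '[{"linear":[-0.0005,0,0],"dr":[0,0,0],"hand":1},{"linear":[-0.001,0,0],"dr":[0,0,0],"hand":1},{"linear":[-0.001,0,0],"dr":[0,0,0],"hand":1}]'; python3 -m crank '[{"linear":[-0.0005,0,0],"dr":[0,0,0],"hand":1},{"linear":[-0.001,0,0],"dr":[0,0,0],"hand":1},{"linear":[-0.001,0,0],"dr":[0,0,0],"hand":1}]'; python3 - <<'E'
from rel import *
im=bot.read_camera("top").astype(float)
# profile across the fence face -> gap between blue and plate at some rows
F=np.load("fence.npz")["top"]
for x in(-.05,-.03,-.01,.01,.03):
    ys=np.arange(.085,.045,-.001);v=[]
    for y in ys:
        X=rz(F[2])@np.array([x,y,.042])+[F[0],F[1],0];p=proj("top",X).astype(np.float32)
        v.append(int(cv2.getRectSubPix(im.astype(np.float32)[...,2],(1,1),(float(p[0]),float(p[1])))[0,0]))
    print(x,v)
E
```

```text
t: 6.3
eef_pos: [0.5907, 0.0115, 0.0124]
tool_rot: [-0.573, 0.574, -0.413, 0.414]
contact_force: [0.6, -1.7, -0.5]
gripper_width: 0.999
t: 6.55
eef_pos: [0.5906, 0.0115, 0.0124]
tool_rot: [-0.573, 0.574, -0.413, 0.414]
contact_force: [1.3, -5.6, -0.9]
gripper_width: 0.999
-0.05 [33, 33, 33, 33, 33, 33, 33, 32, 34, 38, 42, 53, 65, 82, 100, 117, 129, 140, 145, 150, 152, 153, 154, 153, 153, 153, 154, 155, 154, 154, 154, 154, 154, 154, 154, 153, 152, 150, 146, 141, 131]
-0.03 [34, 34, 34, 33, 32, 32, 33, 33, 34, 36, 43, 54, 66, 83, 100, 114, 128, 137, 142, 147, 149, 150, 151, 150, 150, 149, 149, 150, 150, 150, 150, 150, 150, 151, 151, 151, 151, 151, 151, 151, 151]
-0.01 [34, 33, 33, 33, 33, 33, 33, 34, 35, 39, 48, 57, 73, 89, 104, 118, 131, 138, 144, 147, 148, 149, 149, 150, 149, 149, 149, 149, 149, 147, 145, 143, 139, 135, 129, 123, 117, 113, 110, 110, 109]
0.01 [33, 33, 32, 32, 33, 33, 34, 34, 35, 42, 49, 62, 79, 95, 110, 125, 135, 141, 146, 148, 149, 150, 150, 150, 150, 150, 150, 150, 150, 150, 150, 150, 150, 150, 150, 149, 149, 149, 149, 148, 148]
0.03 [33, 33, 33, 32, 32, 32, 33, 33, 37, 43, 51, 67, 83, 99, 116, 129, 137, 145, 146, 148, 149, 149, 149, 149, 149, 149, 149, 149, 149, 149, 149, 149, 149, 149, 149, 148, 149, 149, 149, 149, 149]
```

Fence contact: the force rose to 5.6 N and motion stopped. So the plate is square and about 1.5 mm past the seat in y. I'll retreat, raise, and go behind the rear edge.

```bash
python3 -m crank '[{"linear":[0.01,0,0],"dr":[0,0,0],"hand":1},{"linear":[0.025,0,0],"dr":[0,0,0],"hand":1},{"linear":[0.03,0,0],"dr":[0,0,0],"hand":1},{"linear":[0.03,-0.03,0],"dr":[0,0,0],"hand":1},{"linear":[0.03,-0.065,0],"dr":[0,0,0],"hand":1},{"linear":[0.03,-0.09,0],"dr":[0,0,0],"hand":1},{"linear":[0.03,-0.1,0],"dr":[0,0,0],"hand":1},{"linear":[0.03,-0.1,0],"dr":[0,0,0],"hand":1}]'; python3 -c "
from plan import *
plan((-.115,-.004,.11,90),(-.115,-.004,.11,-90))
print(bot.get_obs()['q'])"
```

```text
t: 7.27
eef_pos: [0.6017, -0.0153, 0.115]
tool_rot: [0.575, -0.572, 0.412, -0.415]
contact_force: [-0.3, 0.7, -0.2]
gripper_width: 1.002
t 7.2667 tcp fix [np.float64(-0.005302423276623211), np.float64(-0.10884495185506873), np.float64(0.11498447243133808)] f [-0.258   0.6726 -0.2415] w 1.0016176982103295
[[ 0.3163  0.0048  0.9486]
 [-0.9486  0.0013  0.3163]
 [ 0.0003 -1.      0.0049]]
(-0.115, -0.004, 0.11, 90) world [0.4645 0.0496 0.11  ] linear [-0.1049  0.0044 -0.1096] dr [ -0.207  -89.9506   0.2359]
(-0.115, -0.004, 0.11, -90) world [0.4645 0.0496 0.11  ] linear [-0.1049  0.0044 -0.1096] dr [ -0.207  -89.9506   0.2359]
[-0.4013  0.5191  0.4323  1.8631 -0.2908  0.8165  0.5027]
```

```bash
python3 -m crank '[{"linear":[-0.105,0,-0.11],"dr":[0,-90,0],"hand":1},{"linear":[-0.105,0,-0.11],"dr":[0,-90,0],"hand":1},{"linear":[-0.105,0,-0.11],"dr":[0,-90,0],"hand":1},{"linear":[-0.105,0,-0.11],"dr":[0,-90,0],"hand":1},{"linear":[-0.105,0,-0.11],"dr":[0,-90,0],"hand":1},{"linear":[-0.105,0,-0.11],"dr":[0,-90,0],"hand":1},{"linear":[-0.105,0,-0.11],"dr":[0,-90,0],"hand":1},{"linear":[-0.105,0,-0.11],"dr":[0,-90,0],"hand":1},{"linear":[-0.105,0,-0.11],"dr":[0,-90,0],"hand":1},{"linear":[-0.105,0,-0.11],"dr":[0,-90,0],"hand":1}]'; python3 -c "
from plan import *
plan((-.115,-.004,.11,90))
print(bot.get_obs()['q'])"
```

```text
t: 8.1
eef_pos: [0.461, 0.0495, 0.1109]
tool_rot: [-0.707, 0.707, 0.002, -0.004]
contact_force: [-0.4, -0.0, 0.7]
gripper_width: 1.0
t 8.1 tcp fix [np.float64(-0.1183444652746901), np.float64(-0.00300902659119983), np.float64(0.11094551938504191)] f [-0.4118 -0.0172  0.7234] w 0.99957712388225
[[ 1.     -0.0028 -0.0078]
 [ 0.0078 -0.0001  1.    ]
 [-0.0028 -1.     -0.    ]]
(-0.115, -0.004, 0.11, 90) world [0.4645 0.0496 0.11  ] linear [0.0035 0.0009 0.0001] dr [ -0.0225 -17.9466  -0.1602]
[-0.3665  0.3037  0.1468  2.1623 -0.0703  0.6826  1.407 ]
```

```bash
python3 -m crank '[{"linear":[0.001,0,0],"dr":[0,-18.2,0],"hand":1},{"linear":[0.001,0,0],"dr":[0,-18.2,0],"hand":1},{"linear":[0.001,0,0],"dr":[0,-18.2,0],"hand":1},{"linear":[0.001,0,0],"dr":[0,-18.2,0],"hand":1},{"linear":[0.001,0,0],"dr":[0,-18.2,0],"hand":1}]'; python3 - <<'E'
from plan import *
plan((-.115,-.004,.014,90))
from rel import *
im=bot.read_camera("top")
cv2.imwrite("pics/p2.png",np.hstack([cv2.resize(im[150:290,230:400],(400,330),interpolation=3),cv2.resize(bot.read_camera("side")[120:270,190:380],(400,330),interpolation=3)]))
try: Z=np.load("fence.npz"); rel(fence=Z,guess=(-.067,.001,0))
except Exception as e: print(e)
E
```

```text
t: 8.52
eef_pos: [0.4624, 0.0493, 0.1113]
tool_rot: [0.698, -0.698, -0.111, 0.112]
contact_force: [0.1, -0.1, -0.3]
gripper_width: 1.0
t 8.5167 tcp fix [np.float64(-0.11714347087482661), np.float64(-0.003656318540892399), np.float64(0.11132108263072414)] f [ 0.0881 -0.1258 -0.3184] w 1.0002783793674421
[[ 0.9504 -0.0022 -0.3111]
 [ 0.3111  0.0001  0.9504]
 [-0.0021 -1.      0.0008]]
(-0.115, -0.004, 0.014, 90) world [0.4645 0.0496 0.014 ] linear [ 0.0024  0.0973 -0.0004] dr [-0.0434 -0.2668 -0.1214]
top F [0.5722 0.0893 0.3174] 0 P [-0.0415  0.0001  0.0071] 1103 centre y 0.0005314285565924293
side F [0.5726 0.0904 0.3265] 0 P [-0.0711  0.001  -0.019 ] 112 centre y -9.095494406321505e-05
```

View pics/p2.png

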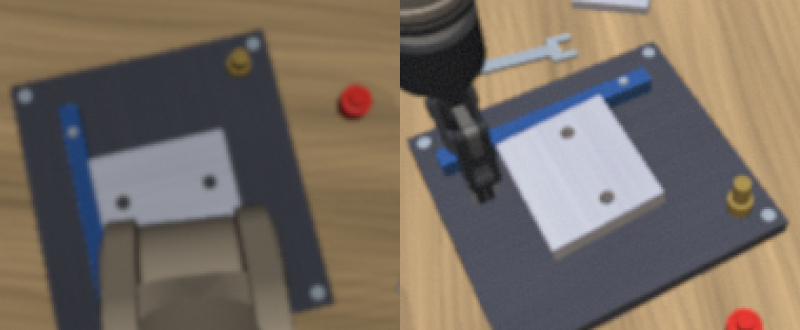

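The plate lies square along the fence, with its rear edge at about x = -0.071 in the fixture frame. I'll go down behind it and push along fixture +x.

```bash
python3 -m crank '[{"linear":[0.001,0.03,0],"dr":[0,0,0],"hand":1},{"linear":[0.002,0.06,0],"dr":[0,0,0],"hand":1},{"linear":[0.002,0.085,0],"dr":[0,0,0],"hand":1},{"linear":[0.002,0.095,0],"dr":[0,0,0],"hand":1},{"linear":[0.002,0.098,0],"dr":[0,0,0],"hand":1},{"linear":[0.002,0.098,0],"dr":[0,0,0],"hand":1},{"linear":[0.008,0.098,0],"dr":[0,0,0],"hand":1},{"linear":[0.014,0.098,0],"dr":[0,0,0],"hand":1},{"linear":[0.02,0.098,0],"dr":[0,0,0],"hand":1},{"linear":[0.024,0.098,0],"dr":[0,0,0],"hand":1}]'; python3 -c "
from plan import *
plan((-.06,-.004,.014,90))"
```

```text
t: 9.65
eef_pos: [0.4882, 0.0574, 0.0155]
tool_rot: [0.698, -0.698, -0.113, 0.111]
contact_force: [0.4, 1.0, -0.3]
gripper_width: 0.999
t 9.65 tcp fix [np.float64(-0.09007066545551416), np.float64(-0.004050671546008407), np.float64(0.015501187755714373)] f [ 0.4427  1.0015 -0.2617] w 0.9988718405058538
[[ 0.9496  0.0029 -0.3133]
 [ 0.3133  0.0008  0.9496]
 [ 0.003  -1.     -0.0001]]
(-0.06, -0.004, 0.014, 90) world [0.5167 0.067  0.014 ] linear [0.0301 0.0016 0.0001] dr [ 0.0081 -0.1307  0.1721]
```

```bash
python3 -m crank '[{"linear":[0.003,0,0],"dr":[0,0,0],"hand":1},{"linear":[0.006,0,0],"dr":[0,0,0],"hand":1},{"linear":[0.009,0,0],"dr":[0,0,0],"hand":1},{"linear":[0.012,0,0],"dr":[0,0,0],"hand":1},{"linear":[0.015,0,0],"dr":[0,0,0],"hand":1},{"linear":[0.018,0,0],"dr":[0,0,0],"hand":1}]';python3 -m crank '[{"linear":[0.0025,0,0],"dr":[0,0,0],"hand":1},{"linear":[0.005,0,0],"dr":[0,0,0],"hand":1},{"linear":[0.0075,0,0],"dr":[0,0,0],"hand":1},{"linear":[0.01,0,0],"dr":[0,0,0],"hand":1},{"linear":[0.012,0,0],"dr":[0,0,0],"hand":1}]'; python3 -c "
from plan import *
plan((-.0485,-.004,.014,90))"
```

```text
t: 10.15
eef_pos: [0.5028, 0.0623, 0.0142]
tool_rot: [-0.698, 0.698, 0.112, -0.113]
contact_force: [-1.5, -0.8, 0.2]
gripper_width: 0.994
t: 10.57
eef_pos: [0.5148, 0.0663, 0.0143]
tool_rot: [0.698, -0.698, -0.112, 0.112]
contact_force: [-1.3, -0.2, -0.3]
gripper_width: 1.002
t 10.5667 tcp fix [np.float64(-0.06205438968689863), np.float64(-0.004074621207128627), np.float64(0.014307621916762634)] f [-1.2985 -0.1536 -0.3431] w 1.0021861470908875
[[ 0.9497 -0.0001 -0.3132]
 [ 0.3132  0.      0.9497]
 [-0.0001 -1.      0.    ]]
(-0.0485, -0.004, 0.014, 90) world [0.5276 0.0706 0.014 ] linear [0.0136 0.0003 0.0001] dr [-0.0024 -0.1384 -0.0062]
```

```bash
python3 -m crank '[{"linear":[0.0015,0,0],"dr":[0,0,0],"hand":1},{"linear":[0.003,0,0],"dr":[0,0,0],"hand":1},{"linear":[0.0045,0,0],"dr":[0,0,0],"hand":1},{"linear":[0.006,0,0],"dr":[0,0,0],"hand":1},{"linear":[0.0075,0,0],"dr":[0,0,0],"hand":1}]';python3 -m crank '[{"linear":[0.001,0,0],"dr":[0,0,0],"hand":1},{"linear":[0.002,0,0],"dr":[0,0,0],"hand":1},{"linear":[0.003,0,0],"dr":[0,0,0],"hand":1}]'; python3 - <<'E'
from plan import *
plan((-.0485,-.004,.014,90))
from rel import *
im=bot.read_camera("top");c=bot.read_camera("side")
cv2.imwrite("pics/p3.png",np.hstack([cv2.resize(im[150:290,230:400],(330,330),interpolation=3),cv2.resize(c[150:250,240:350],(460,330),interpolation=3)]))
E
```

```text
t: 10.98
eef_pos: [0.5225, 0.0688, 0.0146]
tool_rot: [0.698, -0.698, -0.113, 0.112]
contact_force: [0.1, -0.1, -0.1]
gripper_width: 0.998
t: 11.23
eef_pos: [0.5249, 0.0695, 0.0145]
tool_rot: [0.698, -0.698, -0.112, 0.112]
contact_force: [0.2, -0.1, -0.2]
gripper_width: 1.0
t 11.2333 tcp fix [np.float64(-0.051447511018973296), np.float64(-0.004140659114446018), np.float64(0.014500441791831097)] f [ 0.1842 -0.1286 -0.2361] w 1.0001983463205064
[[ 0.9497  0.0004 -0.3132]
 [ 0.3132  0.0001  0.9497]
 [ 0.0004 -1.     -0.    ]]
(-0.0485, -0.004, 0.014, 90) world [0.5276 0.0706 0.014 ] linear [0.0029 0.0005 0.0001] dr [ 0.0009 -0.1395  0.0245]
```

View pics/p3.png

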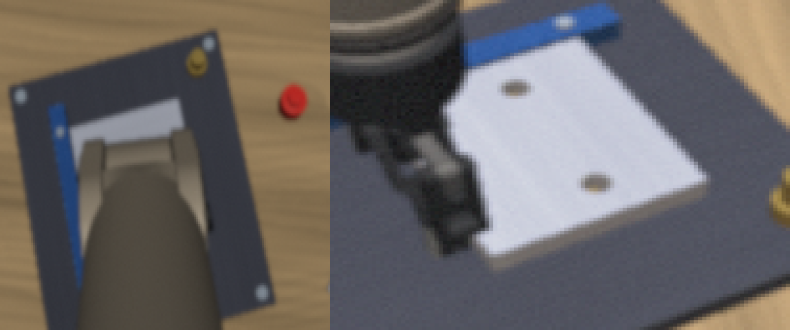

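The push force vanished and the front looks lower, so the plate has probably dropped. I'll feel gently for the pin stop, then back off and look.

```bash
python3 -m crank '[{"linear":[0.001,0,0],"dr":[0,0,0],"hand":1},{"linear":[0.002,0,0],"dr":[0,0,0],"hand":1},{"linear":[0.003,0,0],"dr":[0,0,0],"hand":1},{"linear":[0.003,0,0],"dr":[0,0,0],"hand":1}]'; python3 -m crank '[{"linear":[0.001,0,0],"dr":[0,0,0],"hand":1},{"linear":[0.001,0,0],"dr":[0,0,0],"hand":1}]'; python3 -m crank '[{"linear":[0.001,0,0],"dr":[0,0,0],"hand":1},{"linear":[0.001,0,0],"dr":[0,0,0],"hand":1}]'
```

```text
t: 11.67
eef_pos: [0.5268, 0.0702, 0.0142]
tool_rot: [-0.698, 0.698, 0.112, -0.113]
contact_force: [-1.7, -0.7, 0.8]
gripper_width: 0.999
t: 11.83
eef_pos: [0.5268, 0.0702, 0.014]
tool_rot: [-0.698, 0.698, 0.111, -0.113]
contact_force: [-5.0, -1.9, 2.7]
gripper_width: 1.003
t: 12.0
eef_pos: [0.5269, 0.0702, 0.0138]
tool_rot: [-0.698, 0.698, 0.11, -0.114]
contact_force: [-6.3, -1.7, 3.7]
gripper_width: 0.999
```

Pin stop felt: 6 N with no motion. Retreat, raise, move well away and check.

```bash
python3 -m crank '[{"linear":[-0.01,0,0],"dr":[0,0,0],"hand":1},{"linear":[-0.03,0,0],"dr":[0,0,0],"hand":1},{"linear":[-0.045,0,0],"dr":[0,0,0],"hand":1},{"linear":[-0.045,-0.03,0],"dr":[0,0,0],"hand":1},{"linear":[-0.045,-0.07,0],"dr":[0,0,0],"hand":1},{"linear":[-0.045,-0.11,0],"dr":[0,0,0],"hand":1},{"linear":[-0.045,-0.15,0],"dr":[0,0,0],"hand":1},{"linear":[-0.045,-0.19,0],"dr":[0,0,0],"hand":1},{"linear":[-0.045,-0.2,0.04],"dr":[0,0,0],"hand":1},{"linear":[-0.045,-0.2,0.08],"dr":[0,0,0],"hand":1}]'; python3 -m crank '[{"linear":[0,0,0.3],"dr":[0,0,0],"hand":1},{"linear":[0,0,0.3],"dr":[0,0,0],"hand":1},{"linear":[0,0,0.3],"dr":[0,0,0],"hand":1},{"linear":[0,0,0.3],"dr":[0,0,0],"hand":1},{"linear":[0,0,0.3],"dr":[0,0,0],"hand":1},{"linear":[0,0,0.3],"dr":[0,0,0],"hand":1},{"linear":[0,0,0.3],"dr":[0,0,0],"hand":1},{"linear":[0,0,0.3],"dr":[0,0,0],"hand":1},{"linear":[0,0,0.3],"dr":[0,0,0],"hand":1}]'; python3 - <<'E'
from rel import *
Z=np.load("fence.npz")
for l in (False,True): print("lean",l); rel(lean=l,fence=Z,guess=(-.04,.0,0))
im=bot.read_camera("top");c=bot.read_camera("side")
cv2.imwrite("pics/p4.png",np.hstack([cv2.resize(im[170:270,245:375],(400,330),interpolation=3),cv2.resize(c[145:245,235:355],(400,330),interpolation=3)]))
E
```

```text
t: 12.83
eef_pos: [0.4648, 0.1328, 0.219]
tool_rot: [0.699, -0.698, -0.114, 0.106]
contact_force: [1.1, 1.2, -0.8]
gripper_width: 0.999
t: 13.58
eef_pos: [0.3653, 0.4219, 0.2145]
tool_rot: [0.699, -0.697, -0.115, 0.114]
contact_force: [-0.2, 0.2, 0.8]
gripper_width: 0.999
lean False
top F [0.5722 0.0893 0.3174] 0 P [-0.0373 -0.0013  0.002 ] 103 centre y -0.001142426569038188
side F [0.5726 0.0904 0.3265] 0 P [-0.0388 -0.0013 -0.0103] 86 centre y -0.0019599768059334996
lean TrueTraceback (most recent call last):
  File "<stdin>", line 3, in <module>
  File "rel.py", line 14, in rel
    m=pick(c,"plate",u); d=cv2.dilate(m,np.ones((7,7)))
                           ~~~~~~~~~~^^^^^^^^^^^^^^^^^^
cv2.error: OpenCV(4.12.0) /io/opencv/modules/imgproc/src/morph.dispatch.cpp:1037: error: (-215:Assertion failed) !src.empty() in function 'dilate'
```

```bash
python3 - <<'E'
from rel import *
Z=np.load("fence.npz")
IM={c:bot.read_camera(c) for c in("top","side")}
u=(285,196);
for c,u in(("top",(310,222)),("side",(290,196))):
    m=pick(c,"plate",u)
    if m is None: print(c,"missed");continue
    for l in(False,True): print(c,l,*fit({c:m},lambda p:platepts(p,Z[c],l),[-.04,0,0],[.008,.008,.04]))
cv2.imwrite("pics/p4.png",np.hstack([cv2.resize(IM["top"][170:270,255:365],(400,364),interpolation=3),cv2.resize(IM["side"][150:240,245:345],(400,364),interpolation=3)]))
E
```

```text
top False [-0.0374 -0.0012  0.0126] 103.65882352941175
top True [-0.0371 -0.0004  0.0054] 109.38823529411765
side missed
```

View pics/p4.png

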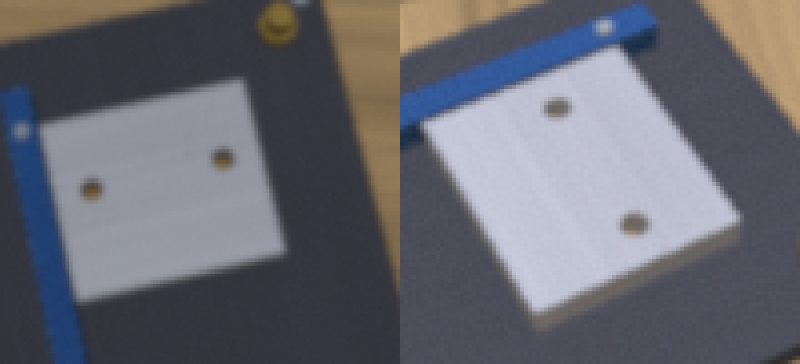

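Brass shows in both holes. I'll overlay the exact seated model on a side close-up to check that it lies flat.

```bash
python3 - <<'E'
from rel import *
Z=np.load("fence.npz")
c="side";im=bot.read_camera(c);S=8
m=pick(c,"plate",(290,196))
if m is not None:
  for l in(False,True): print(c,l,*fit({c:m},lambda p:platepts(p,Z[c],l),[-.04,0,0],[.008,.008,.04]))
big=cv2.resize(im[145:240,245:345],None,fx=S,fy=S,interpolation=3)
raw=big.copy()
def d(P,col):
    q=[tuple(int(v) for v in ((proj(c,X)-[245,145])*S+S/2-.5)) for X in P]
    for i,j in((1,5),(5,7),(7,3),(3,1),(0,4),(4,5),(0,1)): cv2.line(big,q[i],q[j],col,1)
d(platepts([-.0388,-.0013,-.0],Z[c],False),(0,0,255))
cv2.imwrite("pics/p5.png",np.hstack([big,raw])[:, :1600]); cv2.imwrite("pics/p5.png",big[:600])
cv2.imwrite("pics/p5.png",cv2.resize(np.vstack([big]),(632,600)))
E
```

```text
side False [-0.039  -0.0028  0.0008] 83.08627450980391
side True [-0.0402 -0.0055 -0.0373] 188.0980392156863
```

View pics/p5.png

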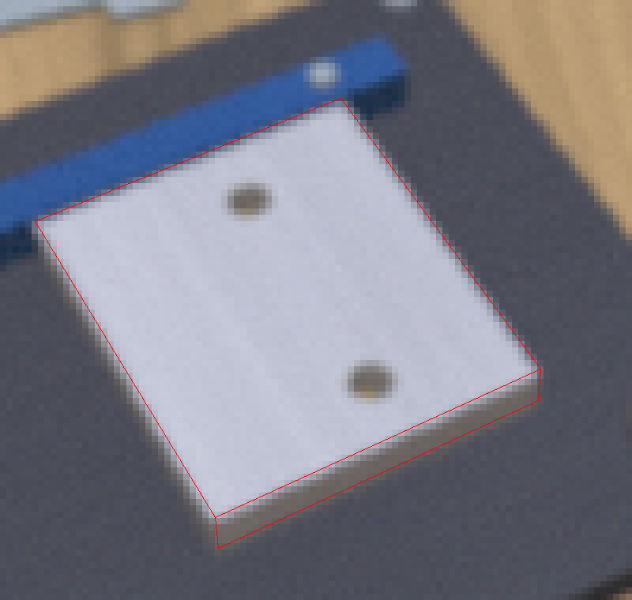

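```bash
python3 -c "
from station import bot
print(bot.get_obs()['t'],bot.hand_in())"
```

```text
the job is handed in; nothing more can be done
14.1833 None
```

The plate now lies flat on the fixture, with both holes over the pins, and I handed the job in at about 14 s. I pushed it with the open fingertips: first left until it touched the fence (5.6 N), then forward until it dropped and the pins stopped it (6 N). I never gripped or lifted it, and the arm ended raised and clear of everything.

**Checks that agree:**
- Brass shows in both holes.
- The seated outline fits the side view, and a flat plate fits it much better than a leaning one (error 83 against 188).
- The fitted position is within about 3 mm of the seated one in x and y, and the turn is about 0.013 rad or less.

**Weak points:**
- The top view barely separated flat from leaning (104 against 109), so flatness rests on the side view.
- The top view put the plate 2.6 mm forward and the side view 1 mm. The hole play is about 1.5 mm, and I put the difference down to the roughly 2 mm calibration.
- In one look each, the plate network missed the plate in one view. The side view worked on the next look.

I did not touch the fitting, cap or wrench. I did not measure their final positions.

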